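# Release a pin carrier from a clamp of unknown thread and clip it into the bracket

## Robot

A 6-joint arm with a two-finger parallel gripper is mounted at the origin on the work surface. World frame = base frame: x ahead of the robot, y to its left, z up, the work surface at z = 0. Lengths are in m, angles in rad, forces in N, time in s.
With the tool pointing down it reaches from about 0.275 to 1 m from the base axis. Payload 8.4 kg.
Tool frame: the origin (TCP) lies on the centre line of the jaws, within the pads' length; the fingertips stand 17 mm ahead of it and the grasp point (between the pads) lies 2 mm behind it (bot.tcp_to_tips is the z of the fingertips in the tool frame, in m); z points along the fingers, y is the line along which they close (so a half turn about z gives the same grasp; the last joint's range is limited). The gripper opens to 85 mm and grips with 20 to 120 N. Pads are 22 mm wide; open, the fingers measure 114 mm over their backs; the gripper's body (76 mm by 85 mm) begins 54 mm behind the grasp point. The pads swing forward as they close: fully open they stand 13 mm farther back than shut.
Start: joints at [1.328, 0.353, 1.633, -0, 1.155, -0.002], TCP at [0.149, 0.607, 0.248] pointing down, gripper open.
Joint ranges: [-2.63, 2.63], [-0.92, 2.1], [0.06, 2.66], [-1.3, 4.44], [0, 2.69], [-3.02, 3.02]. Speed limits (rad/s): [2.22, 2.22, 2.79, 3.14, 3.14, 3.14].

## Interface

Orientations are given as a unit quaternion [x, y, z, w].
In Python, from workcell import bot, hand, kinematics, get_obs, vision, hand_in gives the robot as it stands. The module is installed in compiled form; this text tells all that it offers. Calls block until the motion is done:
- bot.reach(position, orientation): joint-space move of the TCP to a pose.
- bot.servo_line(position, ori=None, velocity=0.15): straight line of the TCP; ori=None keeps the orientation; velocity is the mean speed in m/s.
- bot.goto_joints(angles): joint-space move.
- hand.move_gripper(opening, strength=None): finger opening in m; strength is the grip in N (None keeps the last); returns when the fingers have stopped.
- bot.dwell(seconds).
- kinematics.solve_ik(position, orientation): joint angles nearest the present ones, or None.
- get_obs(): the state.
- vision.read_camera(name): name is "scene" or "side" or "wrist"; returns a dict with "frame" (480x640x3 uint8, red, green, blue), "intrinsics" (3x3 intrinsics, pixels), "view" (4x4, takes a point from world to camera coordinates). Camera axes: x right, y down, z forward; pixel columns grow to the right and rows downward; lengths in m; the calibration is good to about 2 mm. A picture is of the moment at which its call begins. There is no depth.
A pose or a line that the arm cannot do raises bot.IKError and nothing moves.
- hand_in(): hands the job in; it is judged then, once.
The state is a dict: "time_s": time; "joint_pos": joint angles; "joint_vel": joint speeds; "joint_efforts": joint torques, N m; "position": TCP position; "orientation": TCP orientation; "wrist_force": force on the tool from outside, world axes, zero at the start; "ft_torque": the same for the moment, N m; "gripper_width": finger opening in m; "grip_force": force on a finger pad.
Only numpy, scipy, OpenCV 4.12 (cv2) and the standard library are available. Lean on these libraries where they do the work, as an engineer would, in place of code of your own. Each camera call takes 0.05 s, during which the arm holds its last target. There are 200 camera calls.

## Task

Free the ivory pin carrier from the blue clamp fixture by turning the orange wing knob over it; nobody knows which way that knob loosens, so try both ways and feel. Draw the carrier out by its front ear, lay it flat on the cork mat and let go, then take it by its centre rib and press it into the green bracket until its ears click under the spring clips and it sits flat and fully home. Leave the maroon carrier in its bay and do not push the jar or the blue tray about.

Things in the scene. Friction and masses are not known exactly. Their poses are not given: they have to be found in the camera images.
- carrier: The carrier to move: ivory plate 120 x 50 x 8 mm (x, y, z), ear at each end (see ear_front), rib on top (see rib), 6 black-capped pins near each end (tops 26 mm above the underside). Origin: centre of its underside; x along its length, z up; the same either way round. About 0.2 kg. At the start it lies in one of the fixture's two bays, x along the fixture's x.
- ear_front (a point): Centre of the -x ear of the ivory carrier, at (-69, 0, 7) mm in its frame. Each ear is steel, 18 x 18 mm, 14 mm tall from the plate's underside up, and continues the plate at its end (the other at x = +69). At the start this ear sticks out free in front of the bed, its underside 30 mm above the table.
- rib (a point): Centre of the grip rib on the ivory carrier, 18 mm above its underside. The rib is 54 mm long (x), 14 mm thick (y), from 8 to 28 mm above the underside, with a notch 13 mm wide and 12 mm deep in the middle of its top. In the bay the bridge covers it.
- spare: A maroon carrier with grey caps, same shape and frame as the ivory one, in the other bay. It must stay there.
- fixture: Blue two-bay clamp fixture, fixed, in the left or right half of the table. Origin on the table between the bays; x along the bays, away from the robot apart from its yaw. Bays at y = +65 and -65 mm: carriers start with their origin there at x = 0. Beds 30 mm high, x = -48 to +70 mm, with guide rails 5 mm high, 54 mm apart; open at both ends.
- bridge_left (a point): Middle of the underside of the steel bridge over the bay at fixture y = +65 mm, 64 mm above the table (top at 76), 28 mm wide in x, posts 34 to 43 mm to each side. From it a bolt reaches 9 mm down into the notch of the rib and locks the carrier. The other bay has the same. A freed carrier is clear of the bridge once drawn 95 mm towards fixture -x.
- knob_left (a point): On the vertical axis of the wing knob above the bay at fixture y = +65 mm, at mid-height of its wing, 99 mm above the table; does not turn with it. Orange wing 36 mm long, 12 thick, 26 tall (86 to 112 mm above the table), lying along fixture x at the start. Its height stays the same as it turns. Turning lifts the bolt 8 mm per rad.
- knob_right (a point): The same for the bay at fixture y = -65 mm. One knob has a left-hand, one a right-hand thread, at random; they look alike. Both start tight: the wrong way each is against a firm stop, the loosening way it turns with light friction (0.08 N m) to a firm stop at 1.5 rad and stays where it is left; past 1.2 rad the bolt is clear.
- mat: Cork mat 150 x 100 x 6 mm fixed to the table. Origin: centre of its underside; x along the 150 mm.
- bracket: Green bracket, fixed, 176 x 54 mm, in the half of the table without the fixture. Origin: centre of its underside; x along its length. Flat seat 20 mm high; at each end a slot open at the top takes one ear: 21 mm wide (y), cheeks up to 50 mm above the table; a carrier has 2.5 mm of play either way along x.
- seat (a point): Centre of the bracket's seat, 20 mm up; the seated carrier's origin lies here; axes as the bracket's. On both sides of each slot a rounded steel spring clip (radius 8 mm, axis 39 mm above the table) stands 3 mm out of the cheek and yields sideways; the 18 mm ears pass below the clips. Pushing home takes 5 to 10 N straight down.
- jar: Jar with a white cap, 52 mm wide, 75 mm tall, standing beyond the work. Origin: centre of its underside.
- cap_tray: Blue open tray of black caps, 70 x 90 x 35 mm, standing beyond the work. Origin: centre of its underside.
Not all that is in view belongs to the job. Of the things like the mat, leave any that is turquoise or yellow; of the rest the smaller one is meant.

How it is judged:
On the way:
1. the ivory carrier lies flat on the cork mat, let go and at rest (x of carrier in the frame of mat between -0.075 and 0.075 m and y of carrier in the frame of mat between -0.05 and 0.05 m and z of carrier in the frame of mat below 0.009 m and angle between carrier's own z axis and vertical below 0.06 rad and linear speed of carrier below 0.02 m/s and angular speed of carrier below 0.1 rad/s and contact force between carrier and the fingers below 0.2 N), for 0.2 s.
At the end, for the whole second after the job is handed in: Ivory carrier home on the seat: underside within 2 mm of seat height, centre within 4 mm, flat within 0.03 rad, along the bracket within 0.08 rad, released, at rest; maroon carrier within 12 mm of its start, jar and tray within 30 mm (horizontal distance between carrier and seat below 0.004 m and z of carrier in the frame of seat between -0.002 and 0.002 m and angle between carrier's own z axis and vertical below 0.03 rad and angle between the x axis of carrier and the x axis of bracket, either way round below 0.08 rad and linear speed of carrier below 0.02 m/s and angular speed of carrier below 0.1 rad/s and contact force between carrier and the fingers below 0.2 N and distance of spare from where it was at the start of the episode below 0.012 m and distance of each of jar, cap_tray from where it was at the start of the episode below 0.03 m); the robot touches nothing.
It fails at once if the maroon carrier is moved by more than 12 mm (distance of spare from where it was at the start of the episode above 0.012 m).
It fails at once if the jar or the blue tray is moved by more than 30 mm (distance of any of jar, cap_tray from where it was at the start of the episode above 0.03 m).
It also fails if it takes over 64 s, if anything falls off the work surface, if the arm or the gripper's body presses on something with over 40 N, if the wrist force passes 120 N, or if a joint passes its speed limit or range.

## Working session

There is one attempt and no reset: what is moved stays moved. The work goes in short steps, each a Python script; the robot and the scene stay as the last script left them, time stands still between calls to the robot, and variables do not carry over. Pictures are saved under pics/ and viewed, at most 10 in all, crops included, and the job is handed in when it is done.

```bash
mkdir -p pics; cat > h.py <<'E'
import numpy as np, cv2
from workcell import bot, hand, kinematics, get_obs, vision, hand_in
from scipy.spatial.transform import Rotation as R
def snap(cam, name):
    c=vision.read_camera(cam); cv2.imwrite(f'pics/{name}.png',c['frame'][:,:,::-1]); np.savez(f'pics/{name}.npz',**c); return c
def ray(c,uv,z):
    K=np.array(c['intrinsics']);T=np.array(c['view']);Rm,t=T[:3,:3],T[:3,3]
    o=-Rm.T@t; d=Rm.T@np.linalg.solve(K,[uv[0],uv[1],1]); return o+d*(z-o[2])/d[2]
def proj(c,p):
    K=np.array(c['intrinsics']);T=np.array(c['view']);q=T[:3,:3]@np.array(p)+T[:3,3];q=K@q;return q[:2]/q[2]
def down(yaw):  # tool z down, tool y (closing) at angle yaw from world x
    z=np.array([0,0,-1.]);y=np.array([np.cos(yaw),np.sin(yaw),0]);x=np.cross(y,z)
    return R.from_matrix(np.c_[x,y,z]).as_quat()
E
python3 - <<'E'
from h import *
a=snap('scene','scene0');b=snap('side','side0')
for c in(a,b):
    T=np.array(c['view']);print(-T[:3,:3].T@T[:3,3],T[2,:3])
o=get_obs();print(o['orientation'],o['time_s'],R.from_quat(o['orientation']).as_matrix(),bot.tcp_to_tips)
E
```

```text
[1.27129046 0.67254959 1.53710138] [-0.42380599 -0.31900585 -0.84771678]
[ 0.45750108 -0.7140648   0.91430763] [ 0.06945385  0.69635976 -0.71432433]
[ 1.20120910e-01  9.92759059e-01 -6.41233246e-04 -8.27612664e-05] 0.1 [[-9.71141920e-01  2.38502137e-01 -3.18375036e-04]
 [ 2.38502350e-01  9.71141111e-01 -1.25329751e-03]
 [ 1.02729514e-05 -1.29306295e-03 -9.99999164e-01]] 0.017
```

View pics/scene0.png

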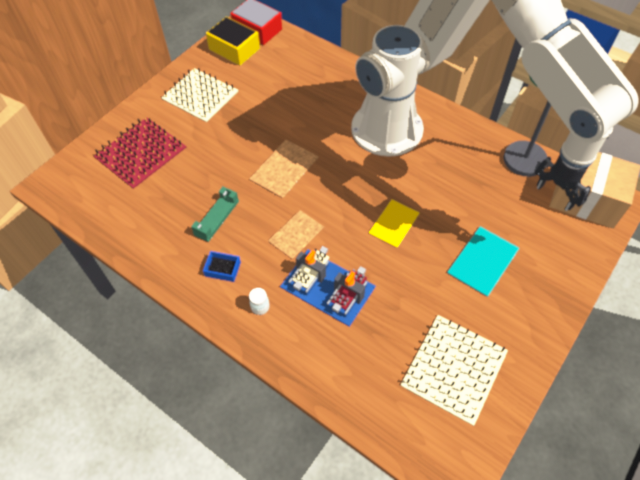

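View pics/side0.png

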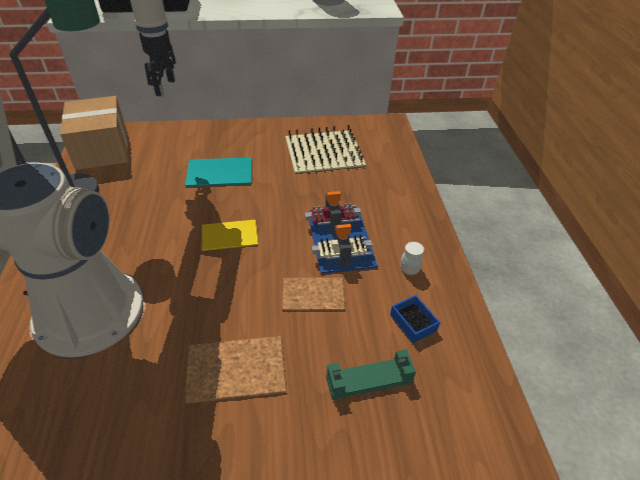

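The side view shows the ivory carrier in the fixture's near bay, the right one (342,248), with its orange knob at (343,231). The maroon carrier is at (334,214) and the bracket at (371,376). The mat candidates are turquoise (220,172), yellow (229,236), large cork (236,370) and small cork (314,294). The small cork one fits, being neither turquoise nor yellow and the smaller of the rest. I'll measure sizes, make an enlarged crop and take wrist views.

```bash
python3 - <<'E'
from h import *
s=np.load('pics/side0.npz');c=np.load('pics/scene0.npz')
def show(n,cam,pts,z):
    P=[ray(cam,p,z)[:2] for p in pts];print(n,np.round(P,3).tolist(),np.round(np.mean(P,0),4),[round(float(np.linalg.norm(P[i]-P[i-1])),3) for i in range(len(P))])
show('small',s,[(283,278),(343,279),(345,310),(283,309)],.006)
show('large',s,[(187,346),(282,339),(286,393),(187,401)],.006)
show('bracket',s,[(337,372),(405,360)],.05)
show('bracket_sc',c,[(229,194),(204,236)],.04)
show('knobs',s,[(343,231),(333,198)],.099)
show('knobs_sc',c,[(315,256),(358,275)],.099)
f=cv2.resize(s['frame'][180:400,180:440],None,fx=3,fy=2.7,interpolation=cv2.INTER_CUBIC)[:600,:800,::-1]
cv2.imwrite('pics/crop.png',f)
E
```

```text
small [[0.459, 0.063], [0.609, 0.049], [0.601, -0.047], [0.455, -0.034]] [0.5308 0.0077] [0.096, 0.151, 0.096, 0.147]
large [[0.239, -0.119], [0.449, -0.117], [0.453, -0.247], [0.252, -0.249]] [ 0.3484 -0.1831] [0.131, 0.21, 0.131, 0.2]
bracket [[0.558, -0.232], [0.702, -0.216]] [ 0.6297 -0.2241] [0.145, 0.145]
bracket_sc [[0.559, -0.23], [0.722, -0.188]] [ 0.6402 -0.2091] [0.168, 0.168]
knobs [[0.613, 0.126], [0.603, 0.254]] [0.6079 0.1899] [0.129, 0.129]
knobs_sc [[0.609, 0.145], [0.587, 0.278]] [0.598  0.2118] [0.134, 0.134]
```

View pics/crop.png

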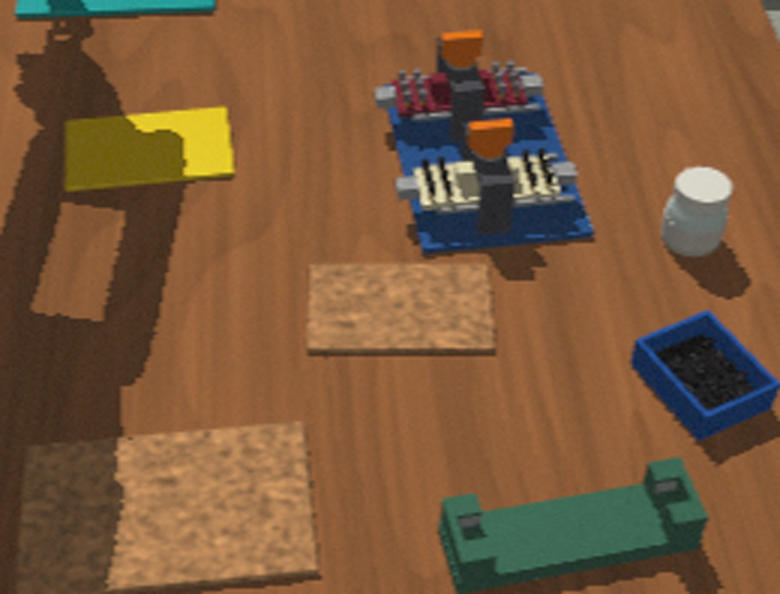

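The mat sizes confirm the small cork mat: 150 x 97 mm, centred at about (0.531, 0.008). The ivory carrier is in the right bay. Next are close wrist views of the bracket and fixture.

```bash
python3 - <<'E'
from h import *
bot.reach([.57,.10,.36],down(np.pi/2+.1)); a=snap('wrist','w_fix')
T=np.array(a['view']);print(-T[:3,:3].T@T[:3,3],T[2,:3],get_obs()['joint_pos'],get_obs()['time_s'])
bot.reach([.58,-.21,.36],down(np.pi/2+.1)); a=snap('wrist','w_br')
print(get_obs()['joint_pos'],get_obs()['time_s'])
E
```

```text
[0.5028057  0.09495812 0.48652163] [ 0.26537321  0.02670964 -0.96377573] [ 1.72256480e-01  1.93938076e-01  1.59891843e+00  1.81471988e-04
  1.34906051e+00 -1.49947952e+00] 2.525
[-3.47824702e-01  2.57350773e-01  1.51797600e+00  5.04260251e-04
  1.36636258e+00 -2.02002182e+00] 3.7583
```

View pics/w_fix.png

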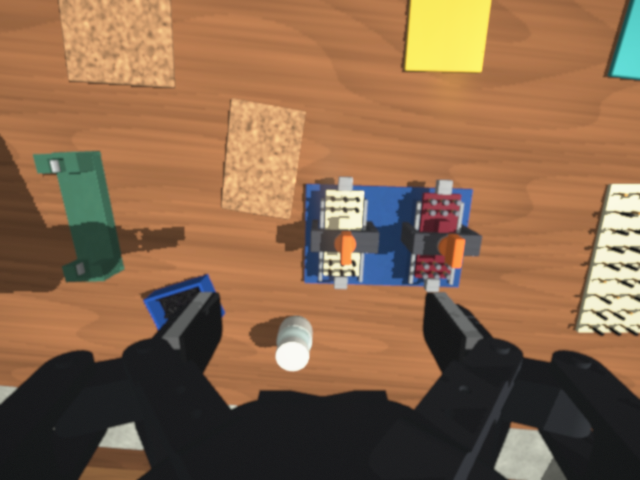

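View pics/w_br.png

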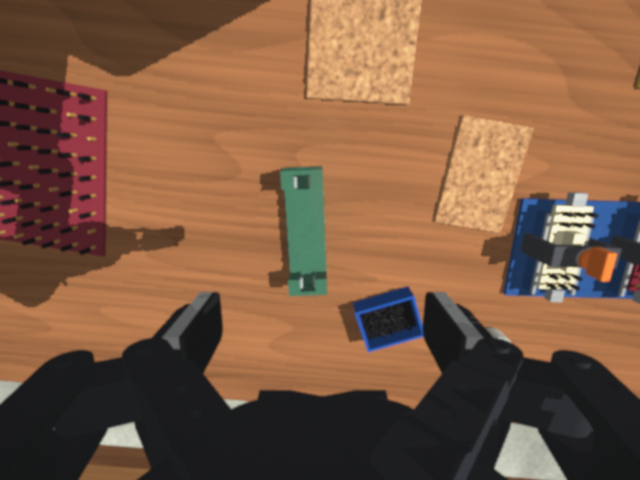

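In w_fix the ivory carrier has its front ear at (345,184), its knob at (345,246) and its rear ear at (341,283). The maroon front ear is at (445,187). In w_br the bracket's slots are at (302,181) and (307,283). I'll fit the knob and bracket silhouettes across all views, plus the small mat.

```bash
cat > fit.py <<'E'
from h import *
from scipy.optimize import minimize
def box(cx,cy,z0,z1,lx,ly):
    return np.array([[cx+sx*lx/2,cy+sy*ly/2,z] for sx in(-1,1) for sy in(-1,1) for z in(z0,z1)])
def mask(c,lo,hi,fill=True,roi=None):
    h=cv2.cvtColor(c['frame'],cv2.COLOR_RGB2HSV);m=cv2.inRange(h,lo,hi)
    n,l,s,ct=cv2.connectedComponentsWithStats(m);out=np.zeros_like(m)
    return m
def render(c,boxes,p,S=4):
    m=np.zeros((480*S,640*S),np.uint8);Rz=np.array([[np.cos(p[2]),-np.sin(p[2]),0],[np.sin(p[2]),np.cos(p[2]),0],[0,0,1]])
    for b in boxes:
        q=np.array([proj(c,Rz@v+[p[0],p[1],0]) for v in b]);hull=cv2.convexHull(((q+.5)*S-.5).astype(np.float32))
        cv2.fillConvexPoly(m,np.round(hull*16).astype(np.int32),255,shift=4)
    return cv2.resize(m,(640,480),interpolation=cv2.INTER_AREA)/255.
def fit(cams,masks,mk,p0,step):
    def f(p):
        e=0
        for c,m in zip(cams,masks):
            r=render(c,mk(p),p);e+=np.minimum(r,m).sum()/np.maximum(r,m).sum()
        return len(cams)-e
    sim=np.vstack([p0]+[np.array(p0)+np.eye(len(p0))[i]*step[i] for i in range(len(p0))])
    r=minimize(f,p0,method='Nelder-Mead',options=dict(initial_simplex=sim,xatol=2e-4,fatol=1e-4,maxiter=250));return r.x,r.fun/len(cams)
def near(c,m,boxes,p,d=15):
    k=cv2.dilate((render(c,boxes,p)>0).astype(np.uint8),np.ones((2*d+1,)*2));m=m*k
    m=cv2.morphologyEx(m,cv2.MORPH_CLOSE,np.ones((7,7)));return (m>0)*1.
E
cat > run.py <<'E'
from fit import *
L={n:np.load(f'pics/{n}.npz') for n in('side0','scene0','w_fix','w_br')}
def go(name,names,lo,hi,mk,p0,step):
    cs=[L[n] for n in names];ms=[near(c,mask(c,lo,hi),mk(p0),p0) for c in cs]
    print(name,'all',*fit(cs,ms,mk,p0,step))
    for n,c,m in zip(names,cs,ms):
        x,e=fit([c],[m],lambda p:mk(list(p)+list(p0[3:])),p0[:3],step[:3]);print('  ',n,np.round(x,4),round(e,3),m.sum())
go('knobs',['side0','scene0','w_fix'],(5,170,120),(18,255,255),lambda p:[box(0,s*.065,.086,.112,.036,.012) for s in(1,-1)],[.608,.195,.08],[.01,.01,.05])
go('bracket',['side0','scene0','w_br','w_fix'],(65,60,20),(90,255,255),lambda p:[box(0,0,0,.02,.176,.054)]+[box(s*(p[3]+.088)/2,0,0,.05,.088-p[3],p[4]) for s in(1,-1)],[.632,-.218,.12,.062,.054],[.01,.01,.05,.004,-.005])
E
time python3 run.py
python3 - <<'E'
from h import *
for n,z,pts in [('w_fix',.006,[(233,100),(305,110),(292,217),(222,206)]),('w_br',.006,[(463,117),(532,128),(508,231),(436,221)]),('w_fix',.044,[(345,184),(341,283),(445,187),(433,285)])]:
    c=np.load(f'pics/{n}.npz');P=np.array([ray(c,p,z)[:2] for p in pts]);print(n,P.round(4).tolist(),P.mean(0))
E
```

```text
knobs all [0.61280259 0.20012231 0.06914403] 0.32681324499953607
   side0 [0.6101 0.1983 0.074 ] 0.403 193.0
   scene0 [0.6132 0.2009 0.059 ] 0.241 215.0
   w_fix [0.6128 0.1983 0.0768] 0.292 899.0
bracket all [ 0.63044408 -0.22755684  0.14411865  0.06307871  0.0489296 ] 0.10666195712286641
   side0 [ 0.6277 -0.2277  0.14  ] 0.08 2489.0
   scene0 [ 0.6313 -0.2259  0.1527] 0.162 977.0
   w_br [ 0.633  -0.2264  0.1345] 0.087 4628.0
   w_fix [ 0.6327 -0.2265  0.1334] 0.13 5950.0
w_fix [[0.457, -0.0287], [0.4597, 0.0673], [0.6067, 0.0614], [0.6008, -0.04]] [0.5310487  0.01501044]
w_br [[0.4575, -0.0304], [0.4619, 0.0655], [0.606, 0.0687], [0.6019, -0.0392]] [0.53183226 0.01614768]
w_fix [[0.5478, 0.1292], [0.686, 0.1401], [0.5385, 0.2593], [0.6759, 0.2697]] [0.61204742 0.19958689]
real	0m29.511s
user	0m33.427s
sys	0m11.027s
```

The estimates agree: fixture at (0.612, 0.1995) with yaw about 0.076, ivory bay centre at (0.617, 0.1347), bracket near (0.632, -0.2265) with yaw 0.138, and mat at (0.5313, 0.0155) with yaw -0.078. Next I grip the right knob and feel which way it turns.

```bash
cat >> h.py <<'E'
FY=.076; BAY=np.array([.617,.1347])
def fix(x,y=0): c,s=np.cos(FY),np.sin(FY); return BAY+[c*x-s*y,s*x+c*y]
def P(xy,z): return [float(xy[0]),float(xy[1]),float(z)]
def st(tag):
    o=get_obs();print(tag,round(o['time_s'],2),'p',np.round(o['position'],4),'F',np.round(o['wrist_force'],1),'T',np.round(o['ft_torque'],3),'w',round(o['gripper_width'],4),'g',round(o['grip_force'],1),'q6',round(o['joint_pos'][5],2));return o
E
python3 - <<'E'
from h import *
Y=np.pi/2+FY; k=fix(0)
bot.reach(P(k,.16),down(Y)); hand.move_gripper(.05)
bot.servo_line(P(k,.105)); st('at knob')
hand.move_gripper(0,40); st('gripped')
for a in(.06,.12,0,-.06,-.12,0):
    bot.reach(P(k,.105),down(Y+a)); st(a)
E
```

```text
at knob 6.2 p [0.6171 0.1348 0.1051] F [-0.7  0.3  0.2] T [-0.031  0.032  0.007] w 0.0501 g 0.0 q6 -1.43
gripped 6.62 p [0.6178 0.1336 0.1063] F [-0.2 -6.7  5.7] T [-0.969  0.009 -0.042] w 0.0108 g 41.8 q6 -1.43
0.06 6.88 p [0.6177 0.1337 0.1063] F [-0.5 -5.9  6.5] T [-1.104  0.061 -1.089] w 0.0115 g 52.3 q6 -1.49
0.12 7.12 p [0.6177 0.1337 0.1064] F [-0.6 -7.1  6.1] T [-1.086  0.09  -1.833] w 0.0115 g 74.7 q6 -1.55
0 7.38 p [0.6178 0.1337 0.1063] F [-0.8 -5.9  5.1] T [-0.955  0.028 -0.143] w 0.0112 g 41.8 q6 -1.43
-0.06 7.62 p [0.6178 0.1336 0.1063] F [-0.1 -6.5  5.8] T [-0.98  -0.034 -0.035] w 0.0108 g 41.8 q6 -1.37
-0.12 7.88 p [0.6178 0.1336 0.1063] F [-0.2 -7.   5.7] T [-1.064 -0.019 -0.081] w 0.0112 g 41.8 q6 -1.31
0 8.12 p [0.6178 0.1337 0.1063] F [ 0.3 -6.4  4.7] T [-0.947  0.034 -0.051] w 0.0111 g 41.8 q6 -1.43
```

Positive yaw meets a firm stop (-1.8 N m), and negative yaw turns with about 0.08 N m. It loosens negative (clockwise). I'll turn it to -1.4, release, and take the front ear.

```bash
python3 - <<'E'
from h import *
Y=np.pi/2+FY; k=fix(0)+[.0003,-.001]
for a in(-.7,-1.15,-1.4):
    bot.reach(P(k,.106),down(Y+a)); o=st(a)
    if abs(o['ft_torque'][2])>.6: break
hand.move_gripper(.05); st('open')
bot.servo_line(P(k,.16),velocity=.2)
e=fix(-71)if 0 else fix(-.071)
bot.reach(P(e,.12),down(Y)); snap('wrist','w_ear'); hand.move_gripper(.035)
bot.servo_line(P(e,.049)); st('ear')
hand.move_gripper(0,60); st('grip')
E
```

```text
-0.7 8.83 p [0.6177 0.1329 0.1064] F [ 1.5 -5.6 -2.2] T [-0.83  -0.279 -0.107] w 0.0108 g 40.9 q6 -0.74
-1.15 9.34 p [0.6174 0.1326 0.1063] F [ 0.4 -6.4  0.6] T [-1.133 -0.157 -0.087] w 0.0111 g 41.1 q6 -0.29
-1.4 9.69 p [0.6171 0.1325 0.1063] F [-0.5 -7.8  0.4] T [-1.264 -0.036 -0.096] w 0.0112 g 41.2 q6 -0.04
open 10.15 p [0.6174 0.134  0.1061] F [-0.5 -0.  -0.4] T [-0.047  0.042 -0.005] w 0.0502 g 0.0 q6 -0.04
ear 12.79 p [0.5463 0.1293 0.0492] F [-1.2  0.2 -0.1] T [-0.021  0.19  -0.019] w 0.0347 g 0.5 q6 -1.42
grip 13.08 p [0.5467 0.1293 0.0501] F [-2.8 -1.   6.7] T [-0.258  0.418 -0.04 ] w 0.0158 g 60.2 q6 -1.42
```

View pics/w_ear.png

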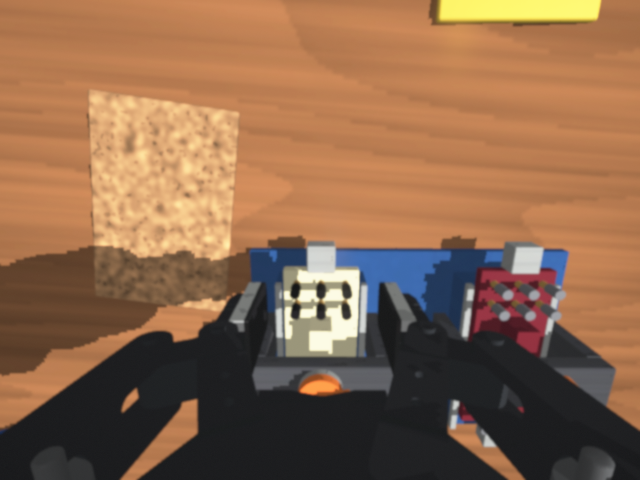

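The ear at (321,256) is centred between the fingers, and the knob wing at (320,385) now lies crosswise. Gripped, so I draw the carrier out while checking force.

```bash
python3 - <<'E'
from h import *
hand.move_gripper(0,90)
z=get_obs()['position'][2]
for x in(-.081,-.13,-.178):
    bot.servo_line(P(fix(x),.0500),velocity=.12); o=st(x)
    if np.linalg.norm(o['wrist_force'])>35: break
else:
    bot.servo_line(P(fix(-.182),.075),velocity=.12); st('lift'); snap('side','side1')
    f=cv2.resize(np.load('pics/side1.npz')['frame'][170:350,200:440],None,fx=3,fy=3,interpolation=cv2.INTER_CUBIC)
    cv2.imwrite('pics/s1.png',f[:,:,::-1])
E
```

```text
-0.081 13.55 p [0.5353 0.1285 0.0503] F [-4.6 -1.3  5.1] T [-0.039  0.715 -0.07 ] w 0.0151 g 90.6 q6 -1.41
-0.13 14.11 p [0.4878 0.125  0.0501] F [-1.8  0.1  0.2] T [0.009 0.249 0.027] w 0.0152 g 90.1 q6 -1.4
-0.178 14.66 p [0.4403 0.1214 0.0502] F [-1.2  0.  -1. ] T [-0.038  0.133  0.065] w 0.0151 g 89.9 q6 -1.38
lift 15.02 p [0.4367 0.1211 0.0753] F [ 0.1 -0.3 -2.5] T [-0.019  0.212 -0.005] w 0.0149 g 89.8 q6 -1.38
```

View pics/s1.png

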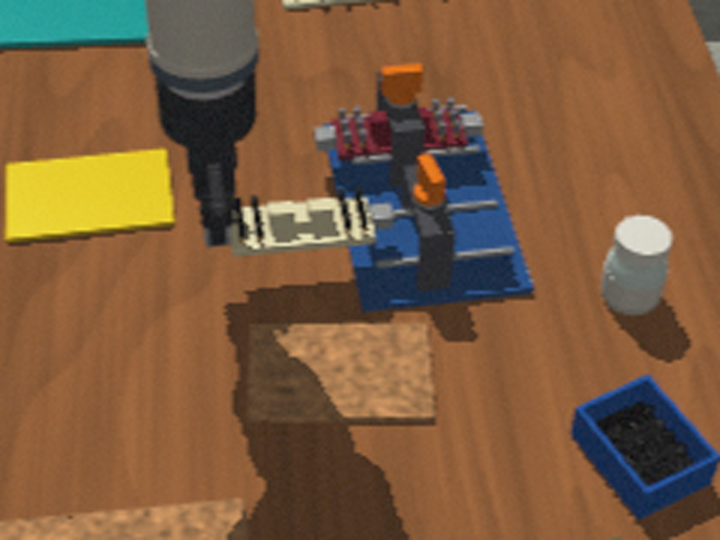

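The carrier is out, level, and clear of the bridge; its rear ear is at (382,212) in the crop. On to the mat.

```bash
python3 - <<'E'
from h import *
bot.servo_line(P(fix(-.2),.11),velocity=.2)
M=np.array([.5313,.0155]);m=-.078;g=M-.071*np.array([np.cos(m),np.sin(m)])
q=down(np.pi/2+m)
bot.reach(P(g,.10),q); bot.servo_line(P(g,.036),velocity=.15)
for z in(.0285,.0272,.0262,.0255):
    bot.servo_line(P(g,z),velocity=.03); o=st(z)
    if o['wrist_force'][2]>2: break
hand.move_gripper(.04); st('open')
bot.servo_line(P(g,.12),velocity=.2); bot.reach(P(M-[.02,0],.2),q); snap('wrist','w_mat'); st('up')
E
```

```text
0.0285 16.9 p [0.4606 0.021  0.0287] F [-0.4  0.1 -2.2] T [0.008 0.185 0.011] w 0.0151 g 89.8 q6 -1.45
0.0272 17.15 p [0.4607 0.021  0.0273] F [ 1.7 -0.8 -2.2] T [-0.04  -0.005  0.034] w 0.0152 g 89.9 q6 -1.45
0.0262 17.4 p [0.4607 0.021  0.0263] F [-0.3  0.1  1.4] T [-0.066  0.084  0.013] w 0.0149 g 90.2 q6 -1.45
0.0255 17.65 p [0.4607 0.021  0.0262] F [-2.8  0.2 14.7] T [-0.092  0.574  0.005] w 0.0152 g 92.1 q6 -1.45
open 18.01 p [0.4605 0.021  0.0254] F [ 0.4  0.6 -0.9] T [-0.026  0.053  0.005] w 0.04 g 0.0 q6 -1.45
up 19.15 p [0.5099 0.0154 0.1981] F [0.4 0.  0. ] T [ 0.044 -0.02   0.076] w 0.0401 g 0.0 q6 -1.47
```

View pics/w_mat.png

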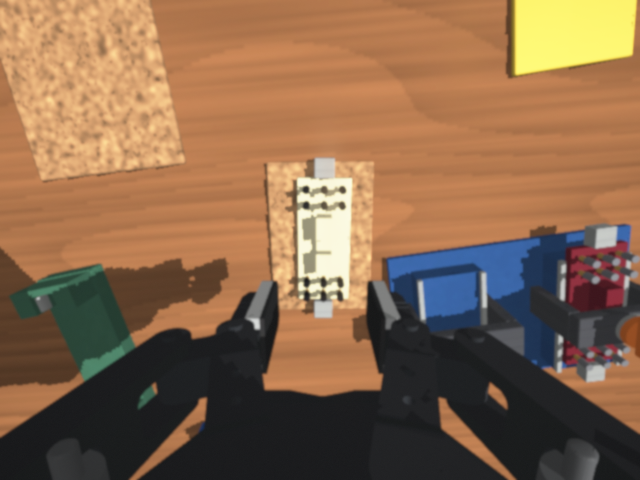

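The carrier lies flat on the mat, with ears at (324,168) and (323,310), and the plate from (297,178) to (354,301). I'll compute its pose and take a closer view of the bracket with free hands.

```bash
cat > run2.py <<'E'
from fit import *
B=[.632,-.2265,.138]
bot.reach(P([.575,-.235],.2),down(np.pi/2+B[2])); c=snap('wrist','w_br2'); st('br')
w=np.load('pics/w_mat.npz')
for z,pts in((.02,[(324,168),(323.5,309)]),(.014,[(297,178),(352,178),(354,301),(297,300)])):
    Q=np.array([ray(w,p,z)[:2] for p in pts]);print(Q.round(4).tolist(),Q.mean(0))
mk=lambda p:[box(0,0,0,.02,.176,.054)]+[box(s*(p[3]+.088)/2,0,0,.05,.088-p[3],p[4]) for s in(1,-1)]
p0=B+[.063,.049]
m=near(c,mask(c,(65,60,20),(90,255,255)),mk(p0),p0);x,e=fit([c],[m],mk,p0,[.01,.01,.05,.004,.005]);print(x,e)
f=c['frame'].copy();r=render(c,mk(x),x);cs,_=cv2.findContours((r>.5).astype(np.uint8),0,1);cv2.drawContours(f,cs,-1,(255,0,0),1)
for lx in(-.069,.069):   # slot centre marks at cheek-top height
    d=np.array([np.cos(x[2]),np.sin(x[2])]);u=proj(c,[*(x[:2]+lx*d),.05]);cv2.drawMarker(f,tuple(int(round(v)) for v in u),(255,0,255),0,7)
cv2.imwrite('pics/br2.png',cv2.resize(f[90:390,140:500],None,fx=2,fy=2,interpolation=cv2.INTER_CUBIC)[:,:,::-1])
E
python3 run2.py
```

```text
br 20.21 p [ 0.5746 -0.2335  0.1994] F [-0.8  1.  -0. ] T [ 0.028 -0.069 -0.024] w 0.0397 g 0.0 q6 -2.1
[[0.463, 0.0217], [0.6002, 0.0108]] [0.53162796 0.01623791]
[[0.4704, -0.0035], [0.4743, 0.0465], [0.5968, 0.0419], [0.5913, -0.0153]] [0.53320153 0.01738423]
[ 0.6332971  -0.22611872  0.14295589  0.06333679  0.05212477] 0.08519657398798508
```

View pics/br2.png

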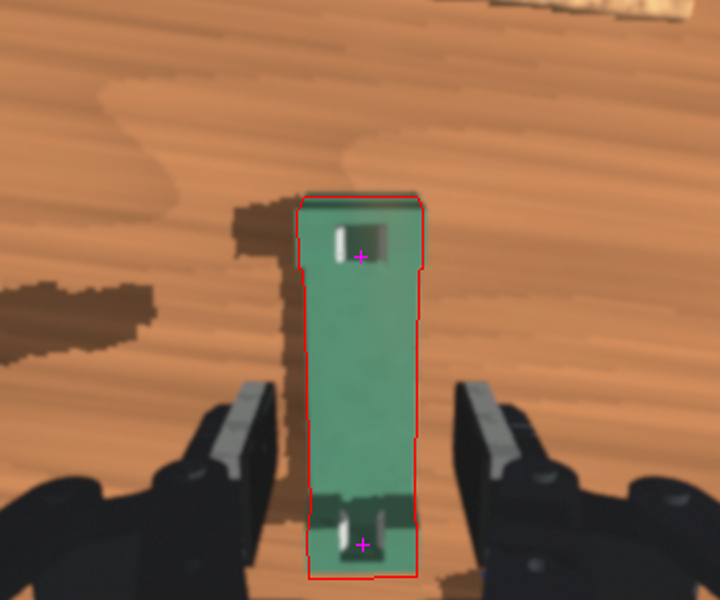

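The silhouette matches laterally, with the slot centres at columns 361 and 362. Along x the marks and outline disagree by a few pixels, so I'll check that numerically.

```bash
python3 - <<'E'
from fit import *
c=np.load('pics/w_br2.npz');x=np.array([.6333,-.2261,.143])
d=np.array([np.cos(x[2]),np.sin(x[2])])
for lx,z in((-.088,0),(-.088,.05),(-.0805,.05),(-.0625,.05),(-.069,.05),(.069,.05),(.088,.05),(.0805,.05),(.0625,.05),(.0625,.02)):
    u=proj(c,[*(x[:2]+lx*d),z]);print(lx,z,u.round(1),'crop',((u-[140,90])*2+.5).round(1))
r=render(c,[box(0,0,0,.05,.176,.054)],x);ys=np.where(r.max(1)>.5)[0];print('render rows',ys.min(),ys.max())
# row profile along the bracket axis through slot centre and cheek
f=c['frame']
print('slot col',[(i,f[i,320].tolist()) for i in list(range(184,226,2))])
print('cheek col',[(i,f[i,300].tolist()) for i in list(range(184,226,2))])
print('far cheek',[(i,f[i,302].tolist()) for i in range(330,384,2)])
E
```

```text
-0.088 0 [320.  187.6] crop [360.5 195.8]
-0.088 0.05 [319.7 194.9] crop [359.9 210.3]
-0.0805 0.05 [319.8 204. ] crop [360.  228.5]
-0.0625 0.05 [319.9 225.3] crop [360.3 271.1]
-0.069 0.05 [319.8 217.7] crop [360.2 255.9]
0.069 0.05 [320.8 361.5] crop [362.1 543.6]
0.088 0.05 [320.9 378.8] crop [362.3 578.1]
0.0805 0.05 [320.9 372. ] crop [362.2 564.6]
0.0625 0.05 [320.7 355.5] crop [362.  531.5]
0.0625 0.02 [320.8 337.9] crop [362.2 496.4]
render rows 188 379
slot col [(184, [193, 132, 88]), (186, [124, 103, 74]), (188, [84, 113, 89]), (190, [81, 109, 86]), (192, [70, 84, 66]), (194, [81, 110, 87]), (196, [94, 140, 111]), (198, [96, 143, 114]), (200, [93, 139, 111]), (202, [77, 108, 86]), (204, [65, 84, 67]), (206, [64, 82, 66]), (208, [63, 83, 66]), (210, [62, 83, 65]), (212, [61, 81, 64]), (214, [61, 82, 64]), (216, [60, 82, 65]), (218, [60, 83, 67]), (220, [78, 119, 94]), (222, [90, 143, 114]), (224, [90, 143, 114])]
cheek col [(184, [182, 124, 82]), (186, [111, 97, 70]), (188, [69, 110, 88]), (190, [65, 106, 85]), (192, [48, 78, 62]), (194, [67, 109, 87]), (196, [86, 141, 113]
[... 239 characters left out ...]
[86, 145, 115]), (220, [86, 145, 115]), (222, [86, 144, 115]), (224, [86, 143, 114])]
far cheek [(330, [86, 144, 115]), (332, [88, 145, 116]), (334, [88, 143, 114]), (336, [76, 125, 99]), (338, [51, 83, 67]), (340, [45, 73, 59]), (342, [46, 75, 60]), (344, [45, 74, 59]), (346, [46, 74, 60]), (348, [45, 73, 58]), (350, [41, 66, 54]), (352, [45, 72, 58]), (354, [69, 112, 90]), (356, [84, 138, 110]), (358, [85, 141, 111]), (360, [85, 141, 112]), (362, [84, 140, 112]), (364, [85, 141, 113]), (366, [85, 142, 113]), (368, [85, 142, 115]), (370, [85, 142, 114]), (372, [85, 142, 115]), (374, [87, 142, 113]), (376, [134, 134, 101]), (378, [183, 127, 84]), (380, [190, 128, 83]), (382, [188, 126, 83])]
```

By the edge profile the bracket lies about 1.7 mm nearer than the fit, so I'll use (0.6316, -0.2263) with yaw 0.141. Now I grip the rib, carry, and approach the slots.

```bash
python3 - <<'E'
from h import *
C=[.5316,.0158];q=down(np.pi/2-.079)
bot.reach(P(C,.12),q); hand.move_gripper(.05)
bot.servo_line(P(C,.034),velocity=.15); st('rib')
hand.move_gripper(0,110); o=st('grip'); h=o['position'][2]-.006
bot.servo_line(P(C,.13),velocity=.2); st('lift')
B=[.6316,-.2263];qb=down(np.pi/2+.141)
bot.reach(P(B,.13),qb); bot.servo_line(P(B,.056+h),velocity=.15); st('above'); print('h',h)
snap('wrist','w_in'); c=snap('side','side_in')
f=cv2.resize(c['frame'][310:430,290:450],None,fx=4,fy=4,interpolation=cv2.INTER_CUBIC);cv2.imwrite('pics/s_in.png',f[:,:,::-1])
for z in(.050,.047,.045,.043):
    bot.servo_line(P(B,z+h),velocity=.04); o=st(z)
    if np.linalg.norm(o['wrist_force']-[0,0,-2])>12: break
E
```

```text
rib 22.23 p [0.532  0.0157 0.0344] F [-0.2 -0.7 -0.3] T [ 0.049  0.029 -0.006] w 0.0503 g 0.0 q6 -1.46
grip 22.68 p [0.5323 0.0158 0.0353] F [-3.1  0.8  9. ] T [-0.026  0.356 -0.022] w 0.0105 g 107.8 q6 -1.46
lift 23.31 p [0.531  0.0158 0.1295] F [-0.1 -0.3 -2.5] T [ 0.035 -0.032 -0.014] w 0.0108 g 107.8 q6 -1.46
above 24.78 p [ 0.6314 -0.2253  0.0851] F [-0.2 -0.2 -2. ] T [-0.014 -0.024  0.075] w 0.0105 g 107.8 q6 -2.06
h 0.02926631606673013
0.05 25.18 p [ 0.6315 -0.2263  0.0793] F [ 0.4  0.5 -1.8] T [ 0.049 -0.034 -0.006] w 0.0104 g 107.8 q6 -2.06
0.047 25.43 p [ 0.6314 -0.2263  0.076 ] F [-0.6  0.2 -1.7] T [-0.06  -0.01   0.019] w 0.0103 g 107.8 q6 -2.06
0.045 25.68 p [ 0.6317 -0.2264  0.0742] F [ 0.5 -0.6 -2.5] T [-0.037 -0.042 -0.024] w 0.0107 g 107.8 q6 -2.06
0.043 25.93 p [ 0.632  -0.2268  0.0726] F [-0.1 -4.4 -0.5] T [-0.593 -0.083 -0.107] w 0.0102 g 108.0 q6 -2.06
```

The ears are in the slots and just meeting the clips, with a small -y force, so I shift 0.7 mm that way and press on.

```bash
python3 - <<'E'
from h import *
B=[.6316+.0001,-.2270];h=.0293
for z in(.041,.038,.034,.030,.026,.022,.020,.0185):
    bot.servo_line(P(B,z+h),velocity=.05); o=st(z)
    F=o['wrist_force']
    if F[2]>30 or np.hypot(F[0],F[1])>20: break
E
```

```text
0.041 26.18 p [ 0.6319 -0.2269  0.0703] F [ 1.3 -1.5 -0.2] T [-0.177 -0.252 -0.051] w 0.0107 g 108.1 q6 -2.06
0.038 26.43 p [ 0.6315 -0.2269  0.0668] F [ 1.6 -1.6 -3.5] T [-0.255 -0.298 -0.029] w 0.0104 g 107.9 q6 -2.06
0.034 26.68 p [ 0.6313 -0.2269  0.0626] F [ 1.3 -1.6 -3.7] T [-0.257 -0.239  0.073] w 0.0108 g 107.9 q6 -2.06
0.03 26.93 p [ 0.6314 -0.2269  0.0587] F [ 1.1 -1.  -4.5] T [-0.264 -0.198 -0.005] w 0.0107 g 107.9 q6 -2.06
0.026 27.18 p [ 0.6314 -0.2269  0.0548] F [-0.  -0.9 -5.1] T [-0.212 -0.152 -0.045] w 0.0103 g 107.9 q6 -2.06
0.022 27.43 p [ 0.6311 -0.227   0.0506] F [ 0.5 -2.2 -6.8] T [-0.344 -0.098 -0.073] w 0.0105 g 107.9 q6 -2.06
0.02 27.68 p [ 0.6319 -0.2271  0.0494] F [ 0.9 -2.1 -1.4] T [-0.33  -0.074  0.174] w 0.0107 g 109.9 q6 -2.06
0.0185 27.93 p [ 0.6322 -0.2271  0.0493] F [-3.8  0.1  9.1] T [ 0.003  0.519 -0.019] w 0.0107 g 110.6 q6 -2.06
```

It bottoms at TCP 0.0493, which is exactly seat height. One firmer press, then release and check.

```bash
python3 - <<'E'
from h import *
B=[.6317,-.2270]
bot.servo_line(P(B,.0465),velocity=.04); st('press')
hand.move_gripper(.04); st('open')
bot.servo_line(P(B,.13),velocity=.15); bot.reach(P([.575,-.235],.2),down(np.pi/2+.141)); bot.dwell(.3)
c=snap('wrist','w_fin'); s=snap('side','side_fin'); st('end')
a=cv2.resize(c['frame'][130:390,220:420],None,fx=2,fy=2,interpolation=cv2.INTER_CUBIC)
b=cv2.resize(s['frame'][340:405,320:420],None,fx=4,fy=4,interpolation=cv2.INTER_CUBIC)
k=np.zeros((520,800,3),np.uint8);k[:,:400]=a;k[:260,400:]=b;cv2.imwrite('pics/fin.png',k[:,:,::-1])
E
```

```text
press 28.18 p [ 0.6322 -0.2271  0.0493] F [-7.6  1.4 21.5] T [ 0.225  1.258 -0.061] w 0.0102 g 112.0 q6 -2.06
open 28.57 p [ 0.6317 -0.2269  0.0463] F [-0.3  0.3  0.3] T [-0.02   0.061 -0.003] w 0.0401 g 0.0 q6 -2.06
end 30.13 p [ 0.575  -0.2348  0.1991] F [-0.4  0.6 -0.6] T [ 0.014 -0.026 -0.019] w 0.0402 g 0.0 q6 -2.1
```

View pics/fin.png

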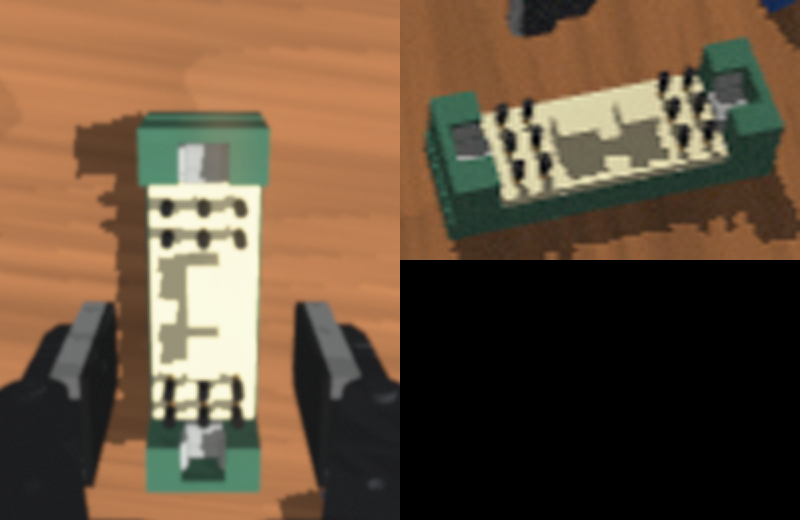

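Both ears sit in their slots under the clips, near (204,163) and (203,448). The plate lies flat on the seat, aligned with the bracket, and the hand is clear.

```bash
python3 -c "
from h import *
print(hand_in())"
```

```text
the job is handed in; nothing more can be done
None
```

I handed the job in at about 30 s: the knob loosened clockwise, and the ivory carrier was laid on the small cork mat, released, then pressed home flat in the green bracket; I never touched the maroon carrier, jar or tray.

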